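# Shut and lock the gear cover of a proof press

## Robot

A 6-joint arm with a two-finger parallel gripper is mounted at the origin on the work surface. World frame = base frame: x ahead of the robot, y to its left, z up, the work surface at z = 0. Lengths are in m, angles in rad, forces in N, time in s.
With the tool pointing down it reaches from about 0.375 to 0.9 m from the base axis. Payload 3.1 kg.
Tool frame: the origin (TCP) lies where the fingers leave the gripper's body, on its centre line; the fingertips stand 70 mm ahead of it and the grasp point (between the pads) lies robot.grip_depth ahead of it (robot.grip_depth is the distance from the TCP to the grasp point, in m); z points along the fingers, y is the line along which they close (so a half turn about z gives the same grasp; the last joint's range is limited). The gripper opens to 87 mm and grips with 3 to 60 N. Pads are 19 mm wide; open, the fingers measure 117 mm over their backs; the gripper's body (75 mm by 190 mm) begins 51 mm behind the grasp point.
Start: joints at [-1.397, 0.527, 1.433, -0, 1.181, -0.178], TCP at [0.215, -0.587, 0.292] pointing down, gripper open.
Joint ranges: [-3.08, 3.08], [-0.75, 2.2], [0.22, 2.44], [-1.43, 4.57], [0, 2.65], [-2.85, 2.85]. Speed limits (rad/s): [2.79, 2.79, 3.14, 3.14, 3.14, 3.14].

## Interface

Orientations are given as a 3x3 rotation matrix whose columns are the frame's x, y, z axes.
In Python, from station import sensors, eyes, order, robot gives the robot as it stands.
- The arm moves only by the tool carry_out, never from a script. Its argument "increments" is text: rows parted by semicolons, each of 7 numbers parted by spaces: the shift along the tool's x, y, z in mm, then the turn, a rotation vector about the tool's x, y, z in degrees, then the closure, from 0 (fully open) to 1 (shut). In form: dx dy dz rx ry rz grip; .... A call has exactly 8 rows; each row is the pose to reach, as a shift and turn from the pose commanded when the call began, along the tool's axes at that moment; what a row does not reach only later rows make up. A row lasts 1/10 s, in which the tool goes at most 50 mm and 8.59 degrees, less where a joint would pass 70% of its speed; a pose out of reach is approached as far as the arm can. A call with a gripper value outside its range is refused whole. The fingers move at their own pace and stop on an object; "newtons" is the grip in N (left out, the last holds). Time passes only in rows, so rows that repeat a pose let the fingers close, or fill a call up. It gives the time, the measured TCP pose, the force, the opening and the grip force at its end, in the units of the state.
- sensors.observe(): the state, without advancing time (a new reading comes with each control period).
- eyes.get_image(name): name is "scene" or "top" or "wrist"; returns a dict with "frame" (400x640x3 uint8, red, green, blue), "fov_y" (degrees; the focal length in pixels is half the picture's height over the tangent of half this angle, whatever the lens; pixels are square), "cx", "cy" (the principal point, pixels), "dist" ([k1, k2, p1, p2, k3] as OpenCV has them; the pictures are not rectified), "rvec" (rotation vector, rad) and "tvec" (3), from world to camera coordinates, as OpenCV has them; the wrist camera has in their place "tool_from_camera" (4x4, takes a point from camera to tool coordinates, whose origin is the TCP and whose axes are the flange's). Camera axes: x right, y down, z forward; pixel columns grow to the right and rows downward; lengths in m; the calibration is good to about 2 mm. A picture is of the moment at which its call begins: read the wrist's pose just before it. There is no depth.
- order.hand_in(): hands the job in; it is judged then, once.
The state is a dict: "t": time; "joint_pos": joint angles; "joint_vel": joint speeds; "joint_torque": joint torques, N m; "position": TCP position; "orientation": TCP orientation; "wrist_force": force on the tool from outside, world axes, zero at the start; "ft_torque": the same for the moment, N m; "width": opening from 0.0 (shut) to 1.0 (fully open); "grip_force": force on a finger pad.
Only numpy, scipy, OpenCV 4.12 (cv2) and the standard library are available. Lean on these libraries where they do the work, as an engineer would, in place of code of your own. Each camera call takes 0.05 s, during which the arm holds its last target. There are 200 camera calls.

## Task

Close the gear well of the proof press: with the fingertips push the sliding cover away from you along its guides until it is fully home against its end stop. Then set a fingertip in the slot of the quarter-turn fastener and turn it clockwise as far as it goes, so that its tongue locks the cover from behind. Slide the cover, do not lift it, and leave the other things where they are.

Things in the scene. Friction and masses are not known exactly. Their poses are not given: they have to be found in the camera images.
- housing: grey press drive unit fixed on the bench, 340 (x) x 310 (y) x 50 mm tall; origin at the centre of its underside, x away from the robot along the cover's travel, y left, z up; yaw varies. Flat deck 50 mm above the origin, with an open gear well x -30 to 60, y -42 to 42 mm, 37 mm deep. Cover guides: left rail 10 mm high, right rail 5 mm high, 113 mm apart inside
- end_stop (a point): middle of the near face of the cover's end stop, a bar 16 mm high and 12 mm thick across the deck, at x = 75 mm in the housing frame, at deck height (50 mm). 50 mm beyond it lies an inking roller along y, its brackets up to 100 mm and the roller up to 103 mm above the bench
- cover: loose aluminium cover plate 130 (x) x 110 (y) x 14 mm, 0.35 to 0.65 kg, flat on the deck between the guides, sliding along the housing's x. Origin at the centre of its underside, axes as the housing's. Fully home its origin is at x 10, y 0, z 50 mm in the housing frame; it starts 30 to 65 mm short of that, towards the robot
- cover_bar (a point): point in the upright bar at the middle of the cover, where it can be pushed. The bar is 12 (x) x 64 (y) mm and stands from 14 to 42 mm above the cover's underside; this point is central in x and y, 30 mm above the cover's underside, 6 mm inside the bar's near face
- cam (a joint): angle of the quarter-turn fastener: 0 = open, tongue along the housing's -x; grows clockwise seen from above to a hard stop at 1.571 = locked, tongue along the housing's +y, 1.5 mm behind the rear edge of the home cover. Starts at 0 to 0.3. Stays where left; friction 0.12 N m (5 N at 25 mm from the axis). A cover that is not home blocks it
- cam_slot (a point): on the fastener's vertical axis at the floor of its slot, 76 mm above the bench; x -63.5, y -100 mm in the housing frame (right of the cover). The fastener is an aluminium disc, 90 mm diameter, with two parallel upright ribs 72 mm long, 9 thick, 20 high on top; the slot between them is 34 mm wide, 20 deep, open at both ends, runs over the axis and points along the tongue
- cam_tip (a point): end of the fastener's tongue, a flat steel bar 14 mm wide and 8 mm thick under the disc, 75 mm from the axis, 10.5 mm above the deck
- ink_tin: small closed ink tin, 48 mm diameter, 45 mm tall, standing on the deck left of the cover; origin at the centre of its underside. Bystander
- type_block: wooden type block 30 x 45 x 23 mm on the bench, left of the drive unit; origin at the centre of its underside. Bystander
- brush: small brush lying on the bench right of the drive unit; origin at the middle of its underside. Bystander
- furniture: wooden spacer bar 120 x 22 x 22 mm lying on the bench, left of the drive unit's far end; origin at the centre of its underside. Bystander
There are look-alikes about, which are no part of the job. Of the things shaped like the cover, the aluminium one is meant.

How it is judged:
By the outcome, as a careful person would: the job done as asked, in the order asked, and still so for the second after the job is handed in, with the robot touching nothing.
It also fails if it takes over 48 s, if anything falls off the work surface, if the arm or the gripper's body presses on something with over 40 N, if the wrist force passes 120 N, or if a joint passes its speed limit or range.

## Working session

There is one attempt and no reset: what is moved stays moved. The work goes in short steps, Python scripts to look and compute and a tool call to move; the robot and the scene stay as the last step left them, time stands still between calls to the robot, and variables do not carry over. Pictures are saved under pics/ and viewed, at most 10 in all, crops included, and the job is handed in when it is done.

Besides the shell and the picture viewer there is one more tool, called after "Emit:" as a command line: name --argument value ..., lists and objects as JSON in quotes. carry_out: Moves the arm, as the interface text tells. Its arguments: {"type":"object","properties":{"increments":{"type":"string"},"newtons":{"type":"number"}},"required":["increments"]}

```bash
ls; mkdir -p pics; python3 - <<'E'
from station import sensors, eyes, order, robot
import cv2,pickle
s=sensors.observe();print({k:s[k] for k in('t','position','orientation','wrist_force','width')},robot.grip_depth)
d={}
for n in('scene','top','wrist'):
    d[n]=eyes.get_image(n);cv2.imwrite(f'pics/{n}0.png',d[n]['frame'][:,:,::-1]);print(n,{k:v for k,v in d[n].items() if k!='frame'})
pickle.dump(d,open('d0.pkl','wb'))
E
```

```text
pics
{'t': 0.0, 'position': array([ 0.21528949, -0.58610458,  0.29125807]), 'orientation': array([[ 9.38736330e-01,  3.44635960e-01, -3.97506545e-04],
       [ 3.44635977e-01, -9.38733848e-01,  2.19220720e-03],
       [ 3.82360585e-04, -2.19489960e-03, -9.99997518e-01]]), 'wrist_force': array([-0.59635239,  0.81741932,  0.22738445]), 'width': 1.0016548752423835} 0.051
scene {'fov_y': 52.28075951519881, 'cx': 325.86157315802774, 'cy': 202.91928083335594, 'dist': array([-0.00192259,  0.        ,  0.        ,  0.        ,  0.        ]), 'rvec': array([ 1.71076515,  1.93800968, -0.69020597]), 'tvec': array([ 0.0538768 , -0.38437342,  1.40840589])}
top {'fov_y': 52.79282167343655, 'cx': 316.7141290415669, 'cy': 200.1166157469474, 'dist': array([-0.07834935,  0.        ,  0.        ,  0.        ,  0.        ]), 'rvec': array([ 2.11207223, -2.16609953,  0.17408418]), 'tvec': array([0.04179418, 0.57886306, 1.05804016])}
wrist {'fov_y': 67.81547214359978, 'cx': 317.5095816322768, 'cy': 200.25716232806244, 'dist': array([-0.05081863,  0.        ,  0.        ,  0.        ,  0.        ]), 'tool_from_camera': array([[-1.40432106e-04, -9.70306782e-01, -2.41877507e-01,
         6.50049402e-02],
       [ 9.99999802e-01, -2.84736262e-04,  5.61645645e-04,
         6.36178421e-04],
       [-6.13839876e-04, -2.41877380e-01,  9.70306630e-01,
        -9.40234824e-02],
       [ 0.00000000e+00,  0.00000000e+00,  0.00000000e+00,
         1.00000000e+00]])}
```

View pics/top0.png

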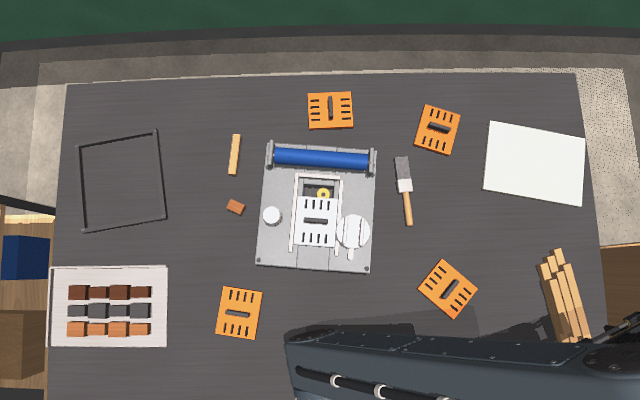

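View pics/scene0.png

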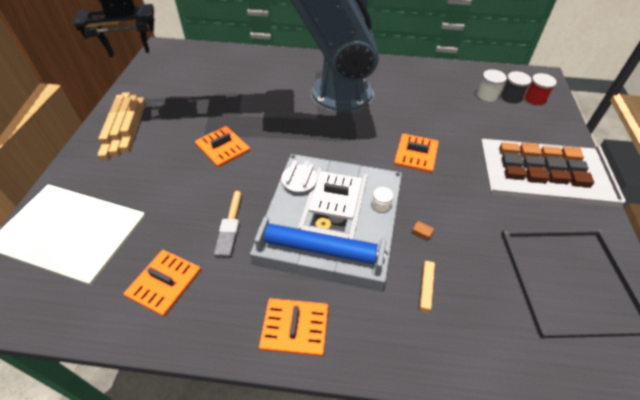

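The top view shows the housing about px (255–378, 140–275), cover at (319,220) with its dark bar, fastener at (352,232) with its tongue pointing down (open), tin at (271,215). I'll zoom in and extract the housing outline.

```bash
cat > h.py <<'E'
import numpy as np,cv2
def K(im):
    f=200/np.tan(np.radians(im['fov_y']/2)); return np.array([[f,0,im['cx']],[0,f,im['cy']],[0,0,1.]])
def pose(im,s=None):
    if 'rvec' in im:
        R=cv2.Rodrigues(im['rvec'])[0]; return R.T,-R.T@im['tvec']
    T=im['tool_from_camera'];R=s['orientation'];return R@T[:3,:3],R@T[:3,3]+s['position']
def cast(im,px,z,s=None):
    p=cv2.undistortPoints(np.array(px,float).reshape(-1,1,2),K(im),im['dist']).reshape(-1,2)
    R,c=pose(im,s);d=np.c_[p,np.ones(len(p))]@R.T
    return c+d*((z-c[2])/d[:,2])[:,None]
def proj(im,P,s=None):
    R,c=pose(im,s)
    return cv2.projectPoints(np.array(P,float).reshape(-1,1,3),cv2.Rodrigues(R.T)[0],-R.T@c,K(im),im['dist'])[0].reshape(-1,2)
E
python3 - <<'E'
import pickle,cv2,numpy as np
from h import *
d=pickle.load(open('d0.pkl','rb'));t=d['top']
f=t['frame'];c=f[130:285,245:390]
cv2.imwrite('pics/topcrop.png',cv2.resize(c,None,fx=3.8,fy=3.8,interpolation=cv2.INTER_CUBIC)[:,:,::-1])
h=cv2.cvtColor(f,cv2.COLOR_RGB2HSV)
m=((h[:,:,2]>115)&(h[:,:,1]<60)).astype(np.uint8)
m=cv2.morphologyEx(m,cv2.MORPH_CLOSE,np.ones((5,5)))
cs,_=cv2.findContours(m,0,2)
for k in cs:
    if cv2.pointPolygonTest(k,(270,240),False)>=0:
        r=cv2.minAreaRect(k);b=cv2.boxPoints(r);print(r,b.tolist());P=cast(t,b,.05);print(P.round(4).tolist(),[np.linalg.norm(P[i]-P[i-1]).round(4) for i in range(4)])
E
```

```text
((316.7408447265625, 205.9596710205078), (115.50950622558594, 126.27775573730469), 4.528824329376221) [[254.18093872070312, 264.341064453125], [264.1518859863281, 138.45758056640625], [379.3007507324219, 147.57827758789062], [369.3298034667969, 273.4617614746094]]
[[0.4095, 0.1987, 0.05], [0.7583, 0.1704, 0.05], [0.7237, -0.1518, 0.05], [0.3778, -0.1079, 0.05]] [np.float64(0.3083), np.float64(0.3499), np.float64(0.324), np.float64(0.3487)]
```

View pics/topcrop.png

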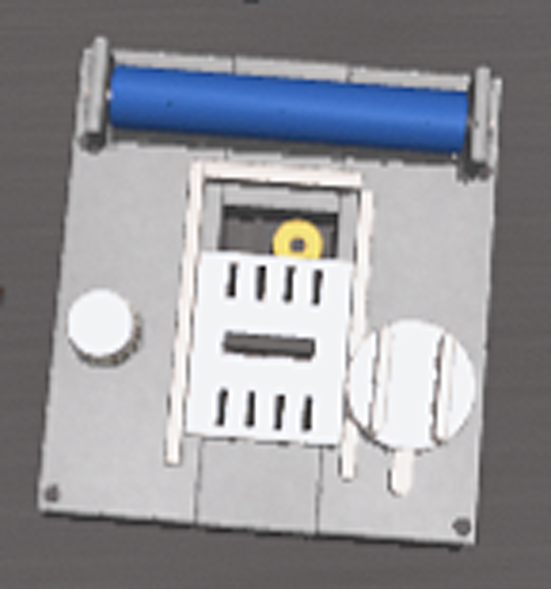

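The crop shows deck near corners at crop (38,514) and (475,543), disc centre (411,384), tongue tip (400,495), cover corners (203,252), (352,264), (337,445), (187,435), all easily castable.

```bash
python3 - <<'E'
import pickle,cv2,numpy as np
from h import *
d=pickle.load(open('d0.pkl','rb'));t=d['top']
def c(pts,z): return cast(t,(np.array(pts,float)+.5)/3.8-.5+[245,130],z)[:,:2]*1000
obs=np.r_[c([(40,513),(474,543)],.05),c([(411,384)],.076),c([(193,166),(364,179)],.066).mean(0)[None]]
mod=np.array([(-170,155),(-170,-155),(-63.5,-100),(75,0)],float)
A,B=mod-mod.mean(0),obs-obs.mean(0)
yaw=np.arctan2((A[:,0]*B[:,1]-A[:,1]*B[:,0]).sum(),(A*B).sum())
R=np.array([[np.cos(yaw),-np.sin(yaw)],[np.sin(yaw),np.cos(yaw)]]);o=obs.mean(0)-R@mod.mean(0)
print('yaw',np.degrees(yaw),o);print('resid',(obs-o-A*0-mod@R.T).round(1).tolist())
H=lambda p:((p-o)@R).round(1).tolist()
print('cover corners',H(c([(203,252),(352,264),(337,445),(187,435)],.064)))
print('tip',H(c([(400,495)],.0605)),'ribs ends',H(c([(383,322),(378,433),(447,334),(439,441)],.096)))
print('bar',H(c([(225,335),(315,340)],.092)),'tin',H(c([(100,323)],.095)))
W=lambda p:(R@np.array(p)+o).round(1).tolist()
print('slot',W((-63.5,-100)),'barhome',W((10,0)), 'edges of rot')
np.savez('fit.npz',R=R,o=o,yaw=yaw)
E
```

```text
yaw -5.2964591506791034 [565.44304713  28.42288128]
resid [[-1.8, -2.4], [-1.6, 2.1], [-2.0, -0.4], [5.5, 0.8]]
cover corners [[19.5, 50.9], [18.0, -55.3], [-110.4, -52.4], [-110.5, 52.5]]
tip [[-142.0, -98.5]] ribs ends [[-26.1, -77.5], [-102.0, -78.4], [-31.4, -121.7], [-104.7, -120.0]]
bar [[-41.8, 30.0], [-41.1, -31.9]] tin [[-39.7, 116.0]]
slot [493.0, -65.3] barhome [575.4, 27.5] edges of rot
```

Emit:
carry_out --increments "31 -33 0 0 0 3 1; 62 -65 0 0 0 6 1; 93 -98 0 0 0 9 1; 124 -131 0 0 0 12 1; 155 -163 0 0 0 16 1; 186 -196 0 0 0 19 1; 217 -228 0 0 0 22 1; 248 -261 0 0 0 25.5 1"

```text
t: 0.95
position: [0.3586, -0.2546, 0.2922]
orientation: [[0.995, -0.096, 0.0], [-0.096, -0.995, -0.0], [0.0, 0.0, -1.0]]
wrist_force: [0.6, -0.3, -0.4]
width: 0.357
grip_force: 0.0
```

Emit:
carry_out --increments "12 -38 8 0 0 0 1; 24 -76 16 0 0 0 1; 36 -114 24 0 0 0 1; 48 -152 32 0 0 0 1; 60 -190 40 0 0 0 1; 72 -228 48 0 0 0 1; 85 -266 56 0 0 0 1; 97 -301 60 0 0 0 1"

```text
t: 1.75
position: [0.483, 0.0363, 0.2315]
orientation: [[0.996, -0.093, -0.001], [-0.093, -0.996, 0.0], [-0.001, -0.0, -1.0]]
wrist_force: [-0.0, -0.3, 0.0]
width: 0.0
grip_force: 0.0
```

```bash
python3 - <<'E'
from station import sensors, eyes
import cv2,pickle,numpy as np
from h import *
s=sensors.observe();im=eyes.get_image('wrist');pickle.dump((s,im),open('w1.pkl','wb'))
cv2.imwrite('pics/w1.png',im['frame'][:,:,::-1]);print(s['t'],s['position'])
E
```

```text
1.75 [0.48297942 0.03630564 0.23152063]
```

View pics/w1.png

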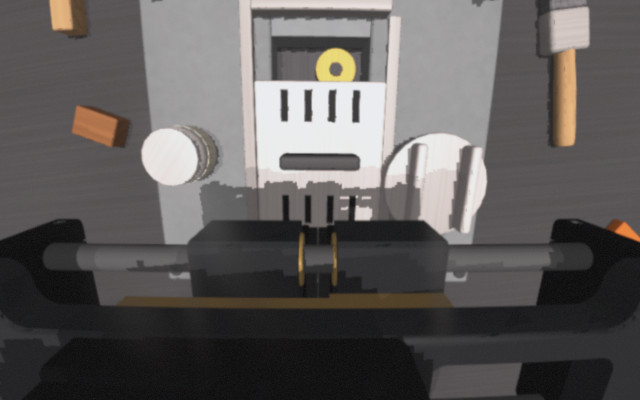

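Wrist view: bar top px (280–360, ~155–170), disc centre ~(437,185), end stop near edge at row ~10, tin top (171,156), cover far corners (256,82),(384,82).

```bash
python3 - <<'E'
import pickle,numpy as np,cv2
from h import *
s,im=pickle.load(open('w1.pkl','rb'));F=np.load('fit.npz');R=F['R'];o=F['o']+[-1.8,0]
def H(p,z): return ((cast(im,p,z,s)[:,:2]*1000-o)@R).round(1).tolist()
print('disc',H([(437,185)],.076), 'disc L/R',H([(386,185),(487,185)],.076),'stop',H([(253,11),(390,11)],.066))
print('rail inner',H([(258,60)],.06),H([(384,60)],.055))
print('cover far',H([(256,82),(384,82)],.064),'bar near',H([(285,170),(357,170)],.092),'bar far',H([(285,154),(357,154)],.092))
print('ribs',H([(421,144),(411,232),(475,147),(465,233)],.096))
print('tcp',((s['position'][:2]*1000-o)@R).round(1))
E
```

```text
disc [[-64.5, -103.4]] disc L/R [[-64.6, -59.2], [-64.4, -147.8]] stop [[74.0, 50.4], [74.0, -58.1]]
rail inner [[38.4, 48.9]] [[39.4, -57.1]]
cover far [[20.4, 50.5], [20.4, -56.0]] bar near [[-49.4, 25.1], [-49.4, -31.8]] bar far [[-36.8, 24.8], [-36.8, -31.4]]
ribs [[-28.7, -79.8], [-100.0, -77.4], [-30.6, -122.4], [-101.1, -122.9]]
tcp [-81.    0.4]
```

Emit:
carry_out --increments "0 3.5 15 0 0 0 1; 0 3.5 30 0 0 0 1; 0 3.5 45 0 0 0 1; 0 3.5 60 0 0 0 1; 0 3.5 75 0 0 0 1; 0 3.5 84 0 0 0 1; 0 3.5 88 0 0 0 1; 5 3.5 88 0 0 0 1"

```text
t: 2.6
position: [0.4867, 0.0305, 0.1439]
orientation: [[0.996, -0.093, -0.002], [-0.093, -0.996, 0.0], [-0.002, -0.0, -1.0]]
wrist_force: [0.7, -0.4, 0.1]
width: 0.008
grip_force: 0.0
```

Emit:
carry_out --increments "5 0 0 0 0 0 1; 10 0 0 0 0 0 1; 14 0 0 0 0 0 1; 17 0 0 0 0 0 1; 20 0 0 0 0 0 1; 23 0 0 0 0 0 1; 26 0 0 0 0 0 1; 30 0 0 0 0 0 1"

```text
t: 3.4
position: [0.5133, 0.0285, 0.144]
orientation: [[0.996, -0.093, -0.01], [-0.093, -0.996, 0.001], [-0.01, -0.001, -1.0]]
wrist_force: [-7.3, 0.8, 5.3]
width: 0.005
grip_force: 3.6
```

Emit:
carry_out --increments "4 0 0 0 0 0 1; 8 0 0 0 0 0 1; 12 0 0 0 0 0 1; 16 0 0 0 0 0 1; 20 0 0 0 0 0 1; 24 0 0 0 0 0 1; 28 0 0 0 0 0 1; 32 0 0 0 0 0 1"

```text
t: 4.2
position: [0.545, 0.0254, 0.144]
orientation: [[0.996, -0.092, -0.011], [-0.092, -0.996, 0.001], [-0.011, -0.0, -1.0]]
wrist_force: [-7.7, 0.5, 6.1]
width: 0.005
grip_force: 4.2
```

Emit:
carry_out --increments "1 0 0 0 0 0 1; 2 0 0 0 0 0 1; 3 0 0 0 0 0 1; 4 0 0 0 0 0 1; 5 0 0 0 0 0 1; 6 0 0 0 0 0 1; 7 0 0 0 0 0 1; 8 0 0 0 0 0 1"

```text
t: 5.0
position: [0.553, 0.0246, 0.144]
orientation: [[0.996, -0.092, -0.01], [-0.092, -0.996, 0.001], [-0.011, -0.0, -1.0]]
wrist_force: [-8.6, 0.2, 6.7]
width: 0.002
grip_force: 4.1
```

Not yet at the stop; continue slowly.

Emit:
carry_out --increments "0.5 0 0 0 0 0 1; 1 0 0 0 0 0 1; 1.5 0 0 0 0 0 1; 2 0 0 0 0 0 1; 2.5 0 0 0 0 0 1; 3 0 0 0 0 0 1; 3.5 0 0 0 0 0 1; 4 0 0 0 0 0 1"

```text
t: 5.8
position: [0.5562, 0.0243, 0.144]
orientation: [[0.996, -0.092, -0.013], [-0.092, -0.996, 0.001], [-0.013, -0.0, -1.0]]
wrist_force: [-9.9, 0.1, 8.9]
width: 0.002
grip_force: 5.1
```

Emit:
carry_out --increments "0.5 0 0 0 0 0 1; 1 0 0 0 0 0 1; 1.5 0 0 0 0 0 1; 2 0 0 0 0 0 1; 2.5 0 0 0 0 0 1; 3 0 0 0 0 0 1; 3 0 0 0 0 0 1; 3 0 0 0 0 0 1"

```text
t: 6.6
position: [0.5566, 0.0243, 0.1439]
orientation: [[0.996, -0.092, -0.019], [-0.092, -0.996, 0.002], [-0.019, -0.0, -1.0]]
wrist_force: [-14.5, -0.2, 11.8]
width: 0.005
grip_force: 7.1
```

Emit:
carry_out --increments "2 0 0 0 0 0 1; 2 0 0 0 0 0 1; -4 0 0 0 0 0 1; -12 0 0 0 0 0 1; -22 0 -10 0 0 0 1; -35 0 -30 0 0 0 1; -50 10 -55 0 0 0 1; -65 20 -80 0 0 0 1"

```text
t: 7.4
position: [0.4973, 0.0094, 0.2256]
orientation: [[0.996, -0.092, 0.001], [-0.092, -0.996, -0.0], [0.001, 0.0, -1.0]]
wrist_force: [0.3, 0.2, 0.7]
width: 0.007
grip_force: 0.0
```

```bash
python3 - <<'E'
from station import sensors, eyes
import cv2,pickle
s=sensors.observe();im=eyes.get_image('wrist');pickle.dump((s,im),open('w2.pkl','wb'))
cv2.imwrite('pics/w2.png',im['frame'][:,:,::-1]);print(s['t'],s['position'])
E
```

```text
7.4 [0.49734462 0.00942723 0.22555413]
```

View pics/w2.png

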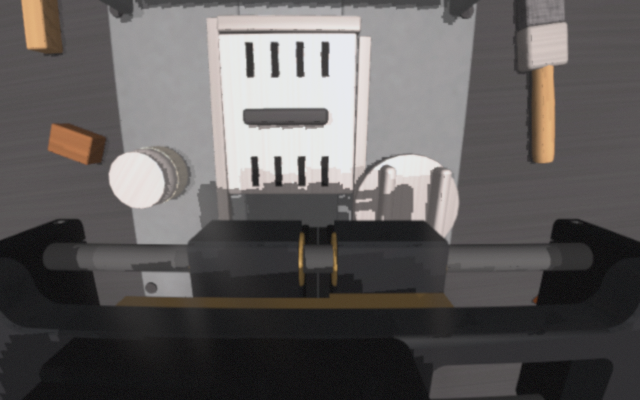

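The cover abuts the stop (row ~33) with its rear edge at row ~191; disc centre ≈ (407,204), radius ~53 px.

```bash
python3 - <<'E'
import pickle,numpy as np
from h import *
s,im=pickle.load(open('w2.pkl','rb'));F=np.load('fit.npz');R=F['R'];o=F['o']+[-1.8,0]+R@[-.5,-3.3]
def H(p,z): return ((cast(im,p,z,s)[:,:2]*1000-o)@R).round(1).tolist()
print('disc sides/top',H([(354,204),(460,204),(407,154)],.076),'stop',H([(222,32),(357,32)],.066))
print('cover rear',H([(226,189),(354,190)],.064),'ribs',H([(388,168),(443,170)],.096))
slot=R@[-63.5,-100]+o;d=slot-s['position'][:2]*1000
print('slot',slot,'tool shift',s['orientation'][:2,:2].T@d,F['yaw']*57.3)
E
```

```text
disc sides/top [[-62.1, -53.7], [-62.2, -144.8], [-19.9, -95.9]] stop [[74.9, 52.3], [74.3, -53.7]]
cover rear [[-51.6, 57.9], [-52.6, -54.8]] ribs [[-28.8, -76.1], [-30.2, -118.5]]
slot [490.38077616 -68.5282902 ] tool shift [ 0.26745433 78.26548626] -5.29684929523679
```

Emit:
carry_out --increments "0 10 0 0 0 -8 0.6; 0 20 0 0 0 -16 0.6; 0 30 0 0 0 -24 0.6; 0 40 0 0 0 -32 0.6; 0 50 0 0 0 -40 0.6; 0 60 0 0 0 -48 0.6; 0 70 0 0 0 -56 0.6; 0 77 0 0 0 -64 0.6"

```text
t: 8.25
position: [0.491, -0.068, 0.2248]
orientation: [[0.516, 0.857, 0.002], [0.857, -0.516, -0.001], [0.0, 0.002, -1.0]]
wrist_force: [0.1, 0.1, 0.4]
width: 0.398
grip_force: 0.0
```

Emit:
carry_out --increments "0 0 0 0 0 -8 0.6; 0 0 0 0 0 -16 0.6; 0 0 0 0 0 -24 0.6; 0 0 0 0 0 -26 0.6; 0 0 15 0 0 -26 0.6; 0 0 30 0 0 -26 0.6; 0 0 38 0 0 -26 0.6; 0 0 38 0 0 -26 0.6"

```text
t: 9.05
position: [0.4902, -0.0671, 0.1856]
orientation: [[0.093, 0.996, -0.001], [0.996, -0.093, 0.001], [0.0, -0.001, -1.0]]
wrist_force: [-0.6, -0.6, 0.2]
width: 0.402
grip_force: 0.0
```

```bash
python3 - <<'E'
from station import sensors, eyes
import cv2,pickle,numpy as np
from h import *
s=sensors.observe();im=eyes.get_image('wrist')
cv2.imwrite('pics/w3.png',im['frame'][:,:,::-1])
F=np.load('fit.npz');R=F['R'];o=F['o']+[-1.8,0]+R@[-.5,-3.3]
print(s['t'],s['position'],(s['position'][:2]*1000-o)@R,s['width'])
E
```

```text
9.05 [ 0.49018992 -0.06708963  0.18564574] [-63.82283863 -98.58509706] 0.4024243804261029
```

View pics/w3.png

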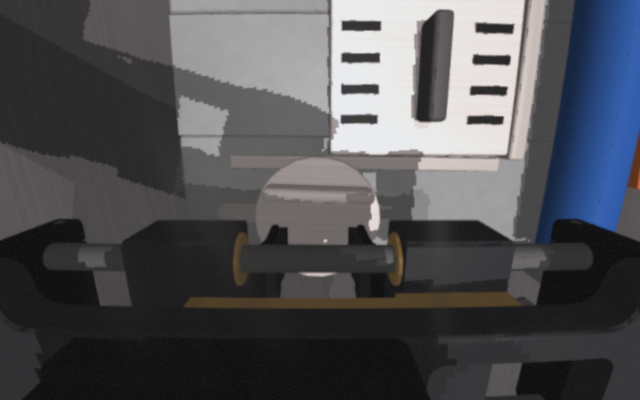

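Disc (x 258–381 px) is centred under the fingers (≈270–370), near rib ahead at row ~190; descend.

Emit:
carry_out --increments "0 0 6 0 0 0 0.6; 0 0 12 0 0 0 0.6; 0 0 17 0 0 0 0.6; 0 0 21 0 0 0 0.6; 0 0 25 0 0 0 0.6; 0 0 28 0 0 0 0.6; 0 0 31 0 0 0 0.6; 0 0 31 0 0 0 0.6"

```text
t: 9.9
position: [0.4903, -0.0672, 0.1549]
orientation: [[0.093, 0.996, -0.001], [0.996, -0.093, 0.0], [0.0, -0.001, -1.0]]
wrist_force: [0.2, -0.5, -0.2]
width: 0.398
grip_force: 0.0
```

Emit:
carry_out --increments "0 0 3 0 0 4 0.6; 0 0 3 0 0 8 0.6; 0 0 3 0 0 13 0.6; 0 0 3 0 0 18 0.6; 0 0 3 0 0 23 0.6; 0 0 3 0 0 28 0.6; 0 0 3 0 0 33 0.6; 0 0 3 0 0 38 0.6"

```text
t: 10.7
position: [0.4912, -0.0669, 0.1524]
orientation: [[0.689, 0.725, 0.002], [0.725, -0.689, 0.0], [0.001, 0.001, -1.0]]
wrist_force: [1.6, 2.4, -0.3]
width: 0.4
grip_force: 2.2
```

Emit:
carry_out --increments "0 0 0 0 0 5 0.6; 0 0 0 0 0 10 0.6; 0 0 0 0 0 15 0.6; 0 0 0 0 0 20 0.6; 0 0 0 0 0 25 0.6; 0 0 0 0 0 30 0.6; 0 0 0 0 0 35 0.6; 0 0 0 0 0 40 0.6"

```text
t: 11.5
position: [0.4905, -0.0674, 0.1523]
orientation: [[0.994, 0.113, 0.0], [0.113, -0.994, -0.001], [0.0, 0.001, -1.0]]
wrist_force: [-0.6, 0.3, -0.2]
width: 0.401
grip_force: 2.3
```

```bash
python3 -c "
from station import sensors
s=sensors.observe();print(s['ft_torque'],s['wrist_force'],s['width'],s['grip_force'])"
```

```text
[-0.17668897  0.11050753  0.1081531 ] [-0.6177491   0.25853783 -0.16235738] 0.4011729367269064 2.26029455952812
```

Emit:
carry_out --increments "0 0 0 0 0 4 0.6; 0 0 0 0 0 8 0.6; 0 0 0 0 0 12 0.6; 0 0 0 0 0 15 0.6; 0 0 0 0 0 18 0.6; 0 0 0 0 0 21 0.6; 0 0 0 0 0 23 0.6; 0 0 0 0 0 25 0.6"

```text
t: 12.3
position: [0.49, -0.0674, 0.1523]
orientation: [[0.949, -0.315, -0.001], [-0.315, -0.949, -0.0], [-0.001, 0.001, -1.0]]
wrist_force: [-1.8, -0.9, 0.6]
width: 0.402
grip_force: 2.4
```

```bash
python3 -c "
from station import sensors
s=sensors.observe();print(s['ft_torque'],s['wrist_force'],s['width'],s['grip_force'])"
```

```text
[-0.19001957  0.23256323  0.17707072] [-1.8273955  -0.87324295  0.615437  ] 0.40178207634529545 2.415482214491931
```

Emit:
carry_out --increments "0 0 0 0 0 1 0.6; 0 0 0 0 0 2 0.6; 0 0 0 0 0 3 0.6; 0 0 0 0 0 4 0.6; 0 0 0 0 0 5 0.6; 0 0 0 0 0 5 0.6; 0 0 0 0 0 5 0.6; 0 0 0 0 0 5 0.6"

```text
t: 13.1
position: [0.4899, -0.0673, 0.1523]
orientation: [[0.92, -0.392, -0.001], [-0.392, -0.92, -0.001], [-0.001, 0.002, -1.0]]
wrist_force: [-4.2, -3.0, 3.4]
width: 0.403
grip_force: 31.9
```

```bash
python3 -c "
from station import sensors
s=sensors.observe();print(s['ft_torque'],s['wrist_force'],s['width'],s['grip_force'])"
```

```text
[-0.3251169   0.72872439  2.15401214] [-4.24037127 -3.0019698   3.42015373] 0.4026930150255851 31.85250753947912
```

Hard stop reached (2.2 N m). Back off, lift, and check.

Emit:
carry_out --increments "0 0 0 0 0 -6 0.6; 0 0 0 0 0 -13 0.6; 0 0 0 0 0 -17 0.6; 0 0 -10 0 0 -17 0.6; 0 0 -22 0 0 -17 0.6; 0 0 -36 0 0 -17 0.6; 0 0 -65 0 0 -17 0.6; 0 0 -95 0 0 -17 0.6"

```text
t: 13.9
position: [0.4906, -0.0669, 0.2489]
orientation: [[0.993, -0.115, 0.001], [-0.115, -0.993, 0.001], [0.001, -0.001, -1.0]]
wrist_force: [0.4, -0.5, -0.0]
width: 0.399
grip_force: 0.0
```

Emit:
carry_out --increments "-10 30 -10 0 0 0 0.6; -20 70 -20 0 0 0 0.6; -30 115 -30 0 0 0 0.6; -40 160 -30 0 0 0 0.6; -50 205 -30 0 0 0 0.6; -60 245 -30 0 0 0 0.6; -65 280 -30 0 0 0 0.6; -65 300 -30 0 0 0 0.6"

```text
t: 14.7
position: [0.3923, -0.361, 0.2786]
orientation: [[0.993, -0.116, 0.003], [-0.116, -0.993, -0.002], [0.003, 0.002, -1.0]]
wrist_force: [0.8, -0.9, 0.2]
width: 0.402
grip_force: 0.0
```

```bash
python3 - <<'E'
from station import sensors, eyes
import cv2,pickle,numpy as np
from h import *
im=eyes.get_image('top');f=im['frame']
F=np.load('fit.npz');R=F['R'];o=F['o']+[-1.8,0]+R@[-.5,-3.3]
P=lambda p:proj(im,np.r_[(R@np.array(p[:2])+o)/1000,p[2]/1000])[0]
z=lambda p:((P(p)-[245,130]+.5)*3.8-.5).round(0).tolist()
print('expected crop px: tip',z((-63.5,-25,64.5)),'axis',z((-63.5,-100,76)),'rear edge',z((-55,55,64)),z((-55,-55,64)))
cv2.imwrite('pics/t2.png',cv2.resize(f[130:285,245:390],None,fx=3.8,fy=3.8,interpolation=cv2.INTER_CUBIC)[:,:,::-1])
E
```

```text
expected crop px: tip [307.0, 379.0] axis [415.0, 385.0] rear edge [194.0, 359.0] [350.0, 370.0]
```

View pics/t2.png

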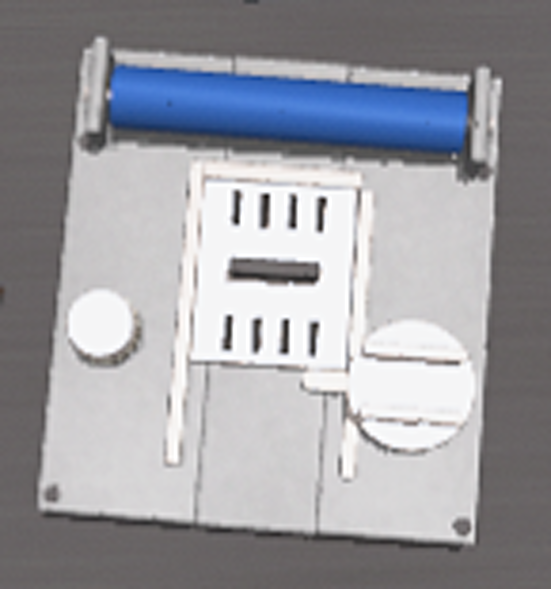

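The cover is against the stop (crop row ~182). The tongue tip at (303,379) lies behind the rear edge along +y, as expected for locked, and the tin hasn't moved.

```bash
python3 -c "
from station import order
print(order.hand_in())"
```

```text
the job is handed in; nothing more can be done
None
```

The cover is fully home against its end stop and the fastener is turned clockwise to its hard stop, with its tongue locked behind the cover. The job was handed in at about 15 s on the robot's clock; the hand-in returned no verdict.

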